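# Stand up the rota card and hold the spring clip open around its edge

### The arm

A 7-joint arm with a two-finger parallel gripper is mounted at the origin on the work surface. World frame = base frame: x ahead of the robot, y to its left, z up, the work surface at z = 0. Lengths are in m, angles in rad, forces in N, time in s.
With the tool pointing down it reaches from about 0.4 to 0.85 m from the base axis. Payload 10.4 kg.
Tool frame: the origin (TCP) lies on the centre line of the jaws, within the pads' length; the fingertips stand 17 mm ahead of it and the grasp point (between the pads) lies 2 mm behind it; z points along the fingers, y is the line along which they close (so a half turn about z gives the same grasp; the last joint's range is limited). The gripper opens to 85 mm and grips with 20 to 120 N. Pads are 22 mm wide; open, the fingers measure 114 mm over their backs; the gripper's body (76 mm by 85 mm) begins 54 mm behind the grasp point. The pads swing forward as they close: fully open they stand 13 mm farther back than shut.
Start: joints at [1.204, 0.332, -0.065, 1.46, 0.022, 1.35, -0.088], TCP at [0.211, -0.588, 0.248] pointing down, gripper open.
Joint ranges: [-2.6, 2.6], [-0.5, 2.12], [-1.47, 1.34], [0.16, 2.42], [-1.27, 4.41], [0.06, 2.06], [-2.6, 2.6]. Speed limits (rad/s): [2.22, 2.22, 2.79, 2.79, 3.14, 3.14, 3.14].

### API

Orientations are given as a unit quaternion [x, y, z, w].
In Python, from workcell import get_obs, optics, job gives the robot as it stands. The module is installed in compiled form; this text tells all that it offers.
- The arm moves only by the tool send_rows, never from a script. Its argument "plan" is a list that holds one entry, the list of rows, each a list of 7 numbers: the turn, a rotation vector about the tool's x, y, z in units of 1.5 rad (1.0 is 1.5 rad), then the shift along the tool's x, y, z in units of 20 cm (1.0 is 20 cm), then the opening, from 0 (shut) to 1 (fully open). A call has 1 to 20 rows; each row shifts and turns the commanded pose from where the row before left it, along the tool's axes as they then stand; what a row does not reach is not made up. A row lasts 1/12 s, in which the tool goes at most 41.7 mm and 7.16 degrees, less where a joint would pass 70% of its speed; a pose out of reach is approached as far as the arm can. A call with a number of a shift or a turn outside -1 to 1 is refused whole. A call with a gripper value outside its range is refused whole. The fingers move at their own pace and stop on an object; "squeeze" is the grip in N (left out, the last holds). Time passes only in rows, so rows that do not move let the fingers close. It gives the time, the measured TCP pose, the force, the opening and the grip force at its end, in the units of the state.
- get_obs(): the state, without advancing time (a new reading comes with each control period).
- optics.camera(name): name is "scene" or "top" or "wrist"; returns the picture (400x640x3 uint8, red, green, blue); there is no depth.
- optics.get_calibration(name): a dict with "intrinsics" (3x3 intrinsics, pixels), "distortion" ([k1, k2, p1, p2, k3] as OpenCV has them; the pictures are not rectified), "world_from_camera" (4x4, takes a point from camera to world coordinates); the wrist camera has in their place "T_tool_cam" (4x4, takes a point from camera to tool coordinates, whose origin is the TCP and whose axes are the flange's). Camera axes: x right, y up, looking along -z (the intrinsics and any distortion apply to the point x, -y, -z); pixel columns grow to the right and rows downward; lengths in m; the calibration is good to about 2 mm. A picture is of the moment at which its call begins: read the wrist's pose just before it. get_calibration takes no time and is no camera call.
- job.hand_in(): hands the job in; it is judged then, once.
The state is a dict: "clock": time; "joint_pos": joint angles; "joint_velocities": joint speeds; "tau": joint torques, N m; "position": TCP position; "ee_rot": TCP orientation; "ft_force": force on the tool from outside, world axes, zero at the start; "torque": the same for the moment, N m; "grip_width": opening from 0.0 (shut) to 1.0 (fully open); "grasp_force": force on a finger pad.
Only numpy, scipy, OpenCV 4.12 (cv2) and the standard library are available. Lean on these libraries where they do the work, as an engineer would, in place of code of your own. Each camera call takes 0.05 s, during which the arm holds its last target. There are 200 camera calls.

### The job

Stand the rota card up by throwing its red-knobbed lever into the green-marked notch. Then pick up the blue spring clip, squeeze its handles so the jaws gape wide, and hold it level in the air with the open jaws well over the card's free edge (the upright edge away from the lever), about halfway up, one jaw on each side and neither touching the card or stand. Finish while still holding the clip open there, and leave the tumblers, controller and tin where they are.

Things in the scene. Friction and masses are not known exactly. Their poses are not given: they have to be found in the camera images.
- stand: Fixed card stand, base 130 x 200 x 10 mm (y -130 to +70). Origin on the bench under the shaft, midway along the card; x away from the robot at yaw 0, y to the card's free edge, z up. The shaft (along y, 45 mm up) turns card and lever together. Posts at y +-60, 60 mm high; aluminium quadrant at y -78, radius about 48 round the shaft, its notch between two green marks.
- flip (a joint): Angle of card and lever (rad). 0: card lying level out to +x, lever leaning 45 deg to +x. Grows as the lever is pulled to -x and the card rises. Notch at 1.571: card upright, lever leaning 45 deg to -x. From about 1.0 the click spring resists (to about 4 N at the knob), then draws it in; pushing on out of the notch takes about 2.5 N. Stop at 2.0. Friction holds it elsewhere.
- knob (a point): Centre of the lever's red knob: a cylinder 18 mm in diameter, 40 mm long along the shaft direction, 100 mm out from the shaft, at y -104 mm in the stand's frame; the 10 mm steel lever rod is at y -90 mm.
- card_edge (a point): Middle of the card's free (+y) edge, 56 mm out from the shaft: 101 mm above the bench with the card up. x along the edge away from the shaft (up when upright), y out of the edge away from the card, z square to the faces, which lie at z +-2 mm. Yellow-framed card: 100 mm wide, from 10 to 102 mm out from the shaft, 4 mm thick; y -50 to +50 of the stand.
- clip: Blue spring clip, about 52 g, 28 mm high, lying on its side, pin upright. Origin: underside, on the pin. Shut, x is its middle line: jaws 55 mm to +x, handles 52 mm to -x, splayed 0.3 rad each (44 mm over the outside 38 mm behind the pin, 51 at the tails). This body is half a (-y side); half b is at +y. Opened, the middle line is x turned by +half the opening. Squeezing the handles opens it.
- clip_jaw (a joint): Angle between the clip's halves (rad): 0 shut, 0.60 open to the stop: handles parallel, 20 mm over the outside, lips about 30 mm apart; the stop takes a firm squeeze. Spring 0.12 N m at first, 0.33 N m at the stop (9 N on each handle 38 mm behind the pin).
- lip_a (a point): Inner face of the lip at the end of half a's jaw, 51 mm from the pin, 14 mm above the clip's underside. The lip is 8 mm long along the jaw (4 mm either side of this point), and stands 6 mm in from the jaw's inner face. Coincides with lip_b when shut.
- lip_b (a point): The same point on half b's jaw.
- tumbler_a: Clear glass tumbler, 72 mm wide, 95 mm high, on a square bamboo coaster 100 x 100 x 8 mm; origin under its centre. Leave alone.
- tumbler_b: Green glass tumbler, 72 mm wide, 95 mm high; origin under its centre. Leave alone.
- controller: Orange plastic game controller, about 90 x 146 x 42 mm; origin under its centre. Leave alone.
- tin: Stainless tin with dark twist cap, 76 mm wide, 105 mm high; origin under its centre. Leave alone.
Mind the look-alikes: they are no part of the job. Of the things that look like the clip, take the one that is farthest to the robot's left at the start.

How it is judged:
On the way, in this order (a step that is already met when the one before it is completed fails the run):
1. the lever sits in the green notch and the card stands upright (value of joint flip between 1.47 and 1.67 rad), for 0.2 s.
2. the clip is off the bench, gripped and spread open (value of joint clip_jaw above 0.35 rad and height (world z) of clip above 0.02 m and contact force between clip and the fingers above 1 N), for 0.2 s.
At the end, for the whole second after the job is handed in: Lever in notch (0.1 rad); fingers hold the clip still, open 0.35 rad or more, over 50 mm up, level to 0.35 rad; lips 6 to 45 mm inside the card's free edge, within 28 mm of its mid-height, one each side (3 mm or more off the mid-plane); clip not touching the stand (all of step 1 and value of joint clip_jaw above 0.35 rad and contact force between clip and the fingers above 1 N and contact force between clip and stand below 0.2 N and height (world z) of clip above 0.05 m and linear speed of clip below 0.03 m/s and angle between the z axis of clip and the x axis of card_edge, either way round below 0.35 rad and y of lip_a in the frame of card_edge between -0.045 and -0.006 m and y of lip_b in the frame of card_edge between -0.045 and -0.006 m and x of lip_a in the frame of card_edge between -0.028 and 0.028 m and x of lip_b in the frame of card_edge between -0.028 and 0.028 m and ((z of lip_a in the frame of card_edge above 0.003 m and z of lip_b in the frame of card_edge below -0.003 m) or (z of lip_b in the frame of card_edge above 0.003 m and z of lip_a in the frame of card_edge below -0.003 m))); the arm keeps its last pose, push and grip.
It fails at once if a tumbler, the controller or the tin is moved by more than 30 mm (distance of any of tumbler_a, tumbler_b, controller, tin from where it was at the start of the episode above 0.03 m).
It also fails if it takes over 61 s, if anything falls off the work surface, if the arm or the gripper's body presses on something with over 40 N, if the wrist force passes 120 N, or if a joint passes its speed limit or range.

## Working session

There is one attempt and no reset: what is moved stays moved. The work goes in short steps, Python scripts to look and compute and a tool call to move; the robot and the scene stay as the last step left them, time stands still between calls to the robot, and variables do not carry over. Pictures are saved under pics/ and viewed, at most 10 in all, crops included, and the job is handed in when it is done.

Besides the shell and the picture viewer there is one more tool, called by a JSON object that holds its "api" and its "payload", one argument or row to a line. send_rows: Moves the arm, as the interface text tells. Its arguments: {"type":"object","properties":{"plan":{"type":"array"},"squeeze":{"type":"number"}},"required":["plan"]}

```bash
mkdir -p pics; cat > h.py <<'E'
import numpy as np, cv2
from scipy.spatial.transform import Rotation as R
from workcell import get_obs, optics, job
def tool():
    o=get_obs(); T=np.eye(4); T[:3,:3]=R.from_quat(o['ee_rot']).as_matrix(); T[:3,3]=o['position']; return T
def cal(n,T=None):
    c=optics.get_calibration(n); K=np.array(c['intrinsics']); d=np.array(c['distortion'])
    W=np.array(c['world_from_camera']) if 'world_from_camera' in c else T@np.array(c['T_tool_cam'])
    return K,d,W
def pix2w(n,uv,z,T=None):
    K,d,W=cal(n,T); uv=np.array(uv,float).reshape(-1,1,2); z=np.broadcast_to(z,len(uv))
    p=cv2.undistortPoints(uv,K,d).reshape(-1,2)
    r=np.c_[p[:,0],-p[:,1],-np.ones(len(p))]@W[:3,:3].T; o=W[:3,3]
    return o+r*((z-o[2])/r[:,2])[:,None]
def w2pix(n,P,T=None):
    K,d,W=cal(n,T); q=(np.array(P,float).reshape(-1,3)-W[:3,3])@W[:3,:3]
    q=q*[1,-1,-1]; return cv2.projectPoints(q,np.zeros(3),np.zeros(3),K,d)[0].reshape(-1,2)
def snap(n,f):
    T=tool(); im=optics.camera(n)[:,:,::-1].copy(); cv2.imwrite('pics/'+f,im); return im,T
E
python3 - <<'E'
from h import *
a,_=snap('top','top0.png'); b,_=snap('scene','sc0.png')
o=get_obs(); print(o)
for n in('top','scene'): print(cal(n)[2].round(3), cal(n)[0].round(0))
print(optics.get_calibration('wrist')['T_tool_cam'])
E
```

```text
{'clock': 0.1, 'joint_pos': array([ 1.20439915,  0.33277664, -0.06470304,  1.46086169,  0.02160267,
        1.34988154, -0.08849197]), 'joint_velocities': array([-2.71529620e-04, -2.71481093e-05, -2.39333150e-04, -2.97660166e-03,
       -1.12874151e-03,  1.09379934e-03,  1.92561690e-03]), 'tau': array([ 1.32797504e-03, -6.26750350e+01,  4.88221971e-02, -3.92425597e+01,
        1.61478692e-02,  7.05794926e-03,  6.70161876e-05]), 'position': array([ 0.21056001, -0.58813413,  0.24761341]), 'ee_rot': array([ 9.85258961e-01,  1.71068407e-01, -1.33529731e-04, -6.01193159e-04]), 'ft_force': array([0.37178634, 0.23309746, 0.56492054]), 'torque': array([0.0161192 , 0.01189975, 0.01698283]), 'grasp_force': 0.0, 'grip_width': 1.0006982784605258}
[[ 6.00e-03  9.86e-01 -1.67e-01  3.66e-01]
 [-1.00e+00  6.00e-03 -0.00e+00 -5.00e-03]
 [ 1.00e-03  1.67e-01  9.86e-01  1.47e+00]
 [ 0.00e+00  0.00e+00  0.00e+00  1.00e+00]] [[458.   0. 312.]
 [  0. 458. 199.]
 [  0.   0.   1.]]
[[-0.211 -0.694  0.689  1.357]
 [ 0.977 -0.163  0.135  0.143]
 [ 0.019  0.701  0.712  0.875]
 [ 0.     0.     0.     1.   ]] [[385.   0. 324.]
 [  0. 385. 206.]
 [  0.   0.   1.]]
[[ 4.25723813e-04  9.45868386e-01  3.24550172e-01  8.39396332e-02]
 [ 9.99999856e-01 -5.08369792e-04  1.69857136e-04  1.44702448e-03]
 [ 3.25653998e-04  3.24550053e-01 -9.45868467e-01 -1.25764645e-01]
 [ 0.00000000e+00  0.00000000e+00  0.00000000e+00  1.00000000e+00]]
```

View pics/top0.png

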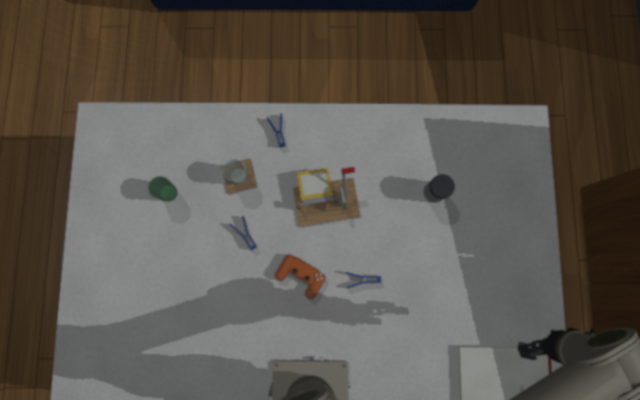

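View pics/sc0.png

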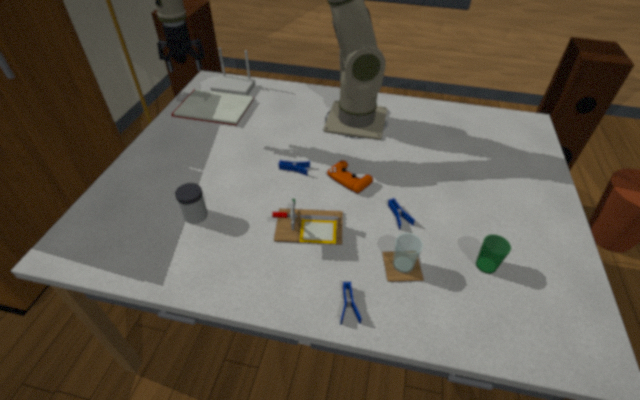

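The top view shows the stand around (327,203) with its red knob at (348,170). There are three clips, and the leftmost is at (243,233), near tumbler_a (237,172). I'll enlarge both areas.

```bash
python3 - <<'E'
from h import *
a=cv2.imread('pics/top0.png')[150:270,220:380]
cv2.imwrite('pics/crop0.png',cv2.resize(a,None,fx=5,fy=5,interpolation=cv2.INTER_CUBIC))
E
```

```text
(no output)
```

View pics/crop0.png

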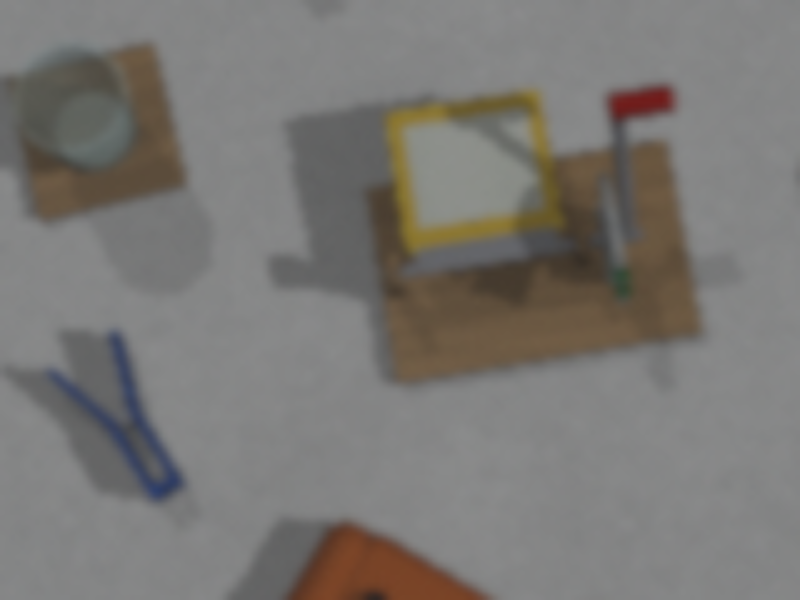

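```bash
python3 - <<'E'
from h import *
from scipy.optimize import least_squares
c=lambda L:np.array(L,float)/5+[220,150]
px=c([(395,380),(703,335),(667,142),(640,102),(388,112),(540,92),(405,250),(563,226)])
s=.0707
P=np.array([[-.065,.07,.01],[-.065,-.13,.01],[.065,-.13,.01],[s,-.104,.045+s],[.102,.05,.047],[.102,-.05,.047],[.01,.05,.047],[.01,-.05,.047]])
def pose(q,P): 
    w=P.copy(); w[:,:2]=P[:,:2]@np.array([[np.cos(q[2]),np.sin(q[2])],[-np.sin(q[2]),np.cos(q[2])]])+q[:2]; return w
f=lambda q:(w2pix('top',pose(q,P))-px).ravel()
r=least_squares(f,[.4,0,0]); print('stand',r.x.round(4),r.fun.reshape(-1,2).round(2).tolist())
w=pix2w('top',c([(115,333),(52,373),(128,425),(165,492)]),.028); print(w.round(4))
mid=(w[0]+w[1])/2; d=w[3]-mid; print('len',np.hypot(*d[:2]),'yaw',np.arctan2(d[1],d[0]))
print('tumbler', pix2w('top',c([(105,130)]),.008), pix2w('top',[(163,189)],.09), 'controller',pix2w('top',[(277,278),(293,256),(325,272),(315,297)],.03))
E
```

```text
stand [ 0.6014 -0.0224  0.1514] [[-0.35, 0.13], [-0.34, 0.14], [0.39, -0.4], [0.19, -0.44], [-0.42, -0.12], [0.23, -0.55], [0.26, 0.48], [0.03, 0.75]]
[[0.5539 0.2135 0.028 ]
 [0.5281 0.2527 0.028 ]
 [0.4954 0.2035 0.028 ]
 [0.4535 0.179  0.028 ]]
len 0.10286465559062588 yaw -2.5881773908770738
tumbler [[0.69014792 0.22723436 0.008     ]] [[0.62976039 0.4532652  0.09      ]] controller [[ 0.36230454  0.10185234  0.03      ]
 [ 0.43046635  0.05306548  0.03      ]
 [ 0.38160752 -0.0470003   0.03      ]
 [ 0.30521896 -0.01628564  0.03      ]]
```

```bash
cat >> h.py <<'E'
S=np.array([.6014,-.0224,.1514])
def st(x,y):
    c,s=np.cos(S[2]),np.sin(S[2]); return np.array([S[0]+c*x-s*y,S[1]+s*x+c*y])
def go(xyz,yaw,n):
    "per-row units: shift first (current axes), then leftover turn"
    T=tool(); d=T[:3,:3].T@(np.array(xyz)-T[:3,3])/.2/n
    G=R.from_euler('z',yaw)*R.from_euler('x',np.pi)
    rv=(R.from_matrix(T[:3,:3]).inv()*G).as_rotvec()/1.5
    print('shift/row',d.round(4),'norm',np.linalg.norm(d).round(3),'| total turn',rv.round(4),'rows>=',np.ceil(np.linalg.norm(rv)/.0833))
E
python3 - <<'E'
from h import *
p=st(.125,-.110); print(p); go([*p,.248],.1514+np.pi/2,18)
E
```

```text
[ 0.74156056 -0.11228892]
shift/row [ 0.1834 -0.0747 -0.    ] norm 0.198 | total turn [-7.000e-04 -5.000e-04 -9.189e-01] rows>= 12.0
```

{"api": "send_rows", "payload": {
  "plan": [
    [[0, 0, 0, 0.183, -0.075, 0, 0], [0, 0, 0, 0.183, -0.075, 0, 0], [0, 0, 0, 0.183, -0.075, 0, 0], [0, 0, 0, 0.183, -0.075, 0, 0], [0, 0, 0, 0.183, -0.075, 0, 0], [0, 0, 0, 0.183, -0.075, 0, 0], [0, 0, 0, 0.183, -0.075, 0, 0], [0, 0, 0, 0.183, -0.075, 0, 0], [0, 0, 0, 0.183, -0.075, 0, 0], [0, 0, 0, 0.183, -0.075, 0, 0], [0, 0, 0, 0.183, -0.075, 0, 0], [0, 0, 0, 0.183, -0.075, 0, 0], [0, 0, 0, 0.183, -0.075, 0, 0], [0, 0, 0, 0.183, -0.075, 0, 0], [0, 0, 0, 0.183, -0.075, 0, 0], [0, 0, 0, 0.183, -0.075, 0, 0], [0, 0, 0, 0.183, -0.075, 0, 0], [0, 0, 0, 0.183, -0.075, 0, 0]]
  ],
  "squeeze": 40
}}

```text
clock: 1.6
position: [0.7409, -0.111, 0.2477]
ee_rot: [0.985, 0.171, -0.0, 0.0]
ft_force: [0.5, -0.8, -0.0]
grip_width: 0.003
grasp_force: 0.0
```

{"api": "send_rows", "payload": {
  "plan": [
    [[0, 0, -0.0766, 0, 0, 0, 0], [0, 0, -0.0766, 0, 0, 0, 0], [0, 0, -0.0766, 0, 0, 0, 0], [0, 0, -0.0766, 0, 0, 0, 0], [0, 0, -0.0766, 0, 0, 0, 0], [0, 0, -0.0766, 0, 0, 0, 0], [0, 0, -0.0766, 0, 0, 0, 0], [0, 0, -0.0766, 0, 0, 0, 0], [0, 0, -0.0766, 0, 0, 0, 0], [0, 0, -0.0766, 0, 0, 0, 0], [0, 0, -0.0766, 0, 0, 0, 0], [0, 0, -0.0766, 0, 0, 0, 0], [0, 0, 0, 0, 0, 0, 0]]
  ]
}}

```text
clock: 2.68
position: [0.7397, -0.1124, 0.2476]
ee_rot: [0.649, 0.76, -0.0, -0.0]
ft_force: [0.1, -0.1, -0.5]
grip_width: 0.002
grasp_force: 0.0
```

```bash
python3 - <<'E'
from h import *
o=get_obs(); print(o['position'],o['joint_pos'].round(2),o['grip_width'],o['clock'])
p=st(.125,-.110); go([*p,.117],.1514+np.pi/2,6)
im,T=snap('wrist','w1.png')
s=.0707
for P in [(s,-.104,.045+s),(.1,.05,.045),(.065,-.13,.01)]: print(P,w2pix('wrist',[*st(*P[:2]),P[2]],T))
E
```

```text
[ 0.73974472 -0.11236965  0.24760066] [ 0.41  0.68 -0.59  1.03  0.36  1.52  0.07] 0.0016282461511257446 2.6833
shift/row [-0.0002  0.0016  0.1088] norm 0.109 | total turn [-0.0006 -0.0002  0.0038] rows>= 1.0
(0.0707, -0.104, 0.1157) [[251.83518998 187.41232938]]
(0.1, 0.05, 0.045) [[291.07805571  -3.75982278]]
(0.065, -0.13, 0.01) [[265.52049316 183.03176856]]
```

View pics/w1.png

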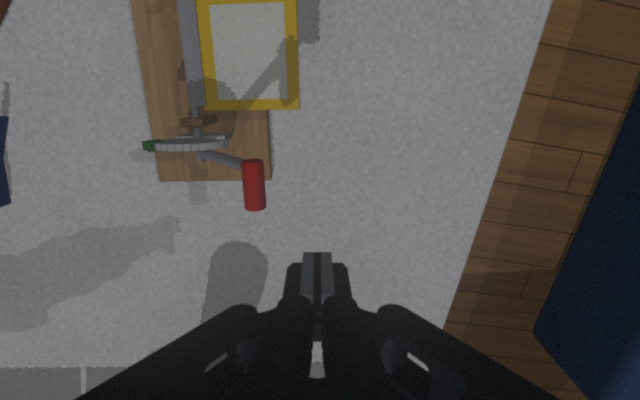

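The knob is at (254,185), within 2 px of where the fit puts it. Next: descend beyond it and pull it toward -x.

{"api": "send_rows", "payload": {
  "plan": [
    [[0, 0, 0, 0, 0.002, 0.109, 0], [0, 0, 0, 0, 0.002, 0.109, 0], [0, 0, 0, 0, 0.002, 0.109, 0], [0, 0, 0, 0, 0.002, 0.109, 0], [0, 0, 0, 0, 0.002, 0.109, 0], [0, 0, 0, 0, 0, 0.109, 0], [0, 0, 0, 0, 0, 0, 0]]
  ]
}}

```text
clock: 3.32
position: [0.7394, -0.112, 0.1119]
ee_rot: [0.653, 0.757, -0.002, -0.003]
ft_force: [-0.8, -0.2, -1.9]
grip_width: -0.0
grasp_force: 0.0
```

{"api": "send_rows", "payload": {
  "plan": [
    [[0, 0, 0, 0, -0.06, 0, 0], [0, 0, 0, 0, -0.06, 0, 0], [0, 0, 0, 0, -0.06, 0, 0], [0, 0, 0, 0, -0.06, 0, 0], [0, 0, 0, 0, -0.06, 0, 0], [0, 0, 0, 0, -0.06, 0, 0], [0, 0, 0, 0, -0.06, 0, 0], [0, 0, 0, 0, -0.06, 0, 0], [0, 0, 0, 0, -0.06, 0, 0], [0, 0, 0, 0, -0.06, 0, 0], [0, 0, 0, 0, -0.05, 0, 0], [0, 0, 0, 0, -0.05, 0, 0], [0, 0, 0, 0, 0, 0, 0]]
  ]
}}

```text
clock: 4.4
position: [0.6039, -0.1341, 0.1203]
ee_rot: [0.653, 0.757, 0.0, 0.002]
ft_force: [-0.8, 0.5, -0.4]
grip_width: 0.002
grasp_force: 0.7
```

```bash
python3 - <<'E'
from h import *
T=tool(); c,s=np.cos(S[2]),np.sin(S[2]); d=T[:2,3]-S[:2]; print('tcp in stand',c*d[0]+s*d[1],-s*d[0]+c*d[1])
a,_=snap('scene','s1.png'); b,T=snap('wrist','w2.png')
a=cv2.resize(a[170:270,240:380],None,fx=4,fy=4,interpolation=cv2.INTER_CUBIC)
b=cv2.resize(b[0:400,0:],(640,400))
cv2.imwrite('pics/j1.png',np.vstack([cv2.resize(a,(480,300)),cv2.resize(b,(480,300))]))
for f in (1.2,1.3,1.4,1.5,1.571):
  print(f,[w2pix('scene',[*st(.1*np.cos(f+np.pi/4),y),.045+.1*np.sin(f+np.pi/4)])[0].round(1).tolist() for y in(-.084,-.124)])
E
```

```text
tcp in stand -0.014425635112425195 -0.11081382516987186
1.2 [[289.9, 182.4], [276.0, 181.7]]
1.3 [[290.4, 181.5], [276.6, 180.8]]
1.4 [[290.8, 181.0], [277.2, 180.2]]
1.5 [[291.3, 180.7], [277.7, 180.0]]
1.571 [[291.5, 180.8], [278.1, 180.1]]
```

View pics/j1.png

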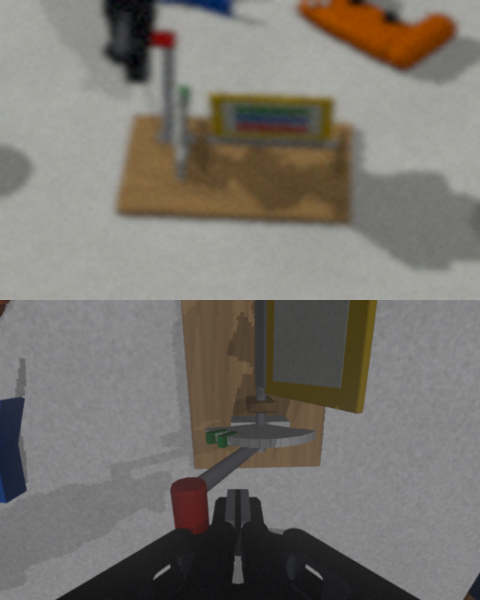

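```bash
python3 - <<'E'
from h import *
T=tool()
for f in (.9,1.0,1.1,1.2,1.3,1.4,1.5,1.571):
  k=f+np.pi/4
  print(f,'knob end',w2pix('wrist',[*st(.1*np.cos(k),-.084),.045+.1*np.sin(k)],T)[0].round(),'card',w2pix('wrist',[*st(.102*np.cos(f),-.05),.045+.102*np.sin(f)],T)[0].round(), 'knobx',.1*np.cos(k))
E
```

```text
0.9 knob end [323. 261.] card [524. 153.] knobx -0.01143511458661538
1.0 knob end [294. 259.] card [511. 156.] knobx -0.021295841515929614
1.1 knob end [267. 256.] card [494. 159.] knobx -0.03094378743628597
1.2 knob end [243. 251.] card [472. 161.] knobx -0.04028255326123513
1.3 knob end [222. 245.] card [446. 163.] knobx -0.049218829129639784
1.4 knob end [205. 239.] card [417. 165.] knobx -0.05766332672696291
1.5 knob end [191. 233.] card [385. 166.] knobx -0.06553167142459182
1.571 knob end [183. 228.] card [361. 166.] knobx -0.07072507852236508
```

The knob's inner end is at about (253,247) and the card corner at about (484,149), so flip is about 1.15. About 30 mm more is needed.

{"api": "send_rows", "payload": {
  "plan": [
    [[0, 0, 0, 0, -0.025, 0, 0], [0, 0, 0, 0, -0.025, 0, 0], [0, 0, 0, 0, -0.025, 0, 0], [0, 0, 0, 0, -0.025, 0, 0], [0, 0, 0, 0, -0.025, 0, 0], [0, 0, 0, 0, -0.025, 0, 0], [0, 0, 0, 0, 0, 0, 0], [0, 0, 0, 0, 0, 0, 0], [0, 0, 0, 0, 0, 0, 0]]
  ]
}}

```text
clock: 5.25
position: [0.5738, -0.1377, 0.1176]
ee_rot: [0.651, 0.759, -0.0, 0.0]
ft_force: [0.2, 0.2, 0.2]
grip_width: -0.004
grasp_force: 0.2
```

```bash
python3 - <<'E'
from h import *
b,T=snap('wrist','w3.png'); a,_=snap('top','t3.png')
a=cv2.resize(a[150:270,220:380],(640,480),interpolation=cv2.INTER_CUBIC)
cv2.imwrite('pics/j2.png',np.vstack([cv2.resize(a,(400,300)),cv2.resize(b,(480,300))[:,:400]]))
print(tool()[:3,3])
for f in (1.3,1.4,1.47,1.571,1.67,1.75):
  k=f+np.pi/4
  print(f,'knob end',w2pix('wrist',[*st(.1*np.cos(k),-.084),.045+.1*np.sin(k)],T)[0].round()*.75,'card',w2pix('wrist',[*st(.102*np.cos(f),-.05),.045+.102*np.sin(f)],T)[0].round()*.75)
E
```

```text
[ 0.57391193 -0.13760474  0.11758611]
1.3 knob end [227.25 186.  ] card [408.  124.5]
1.4 knob end [211.5  180.75] card [387.75 125.25]
1.47 knob end [201.75 177.75] card [372. 126.]
1.571 knob end [189.75 172.5 ] card [347.25 126.  ]
1.67 knob end [181.5  167.25] card [322.5 126. ]
1.75 knob end [175.5 163.5] card [301.5  125.25]
```

View pics/j2.png

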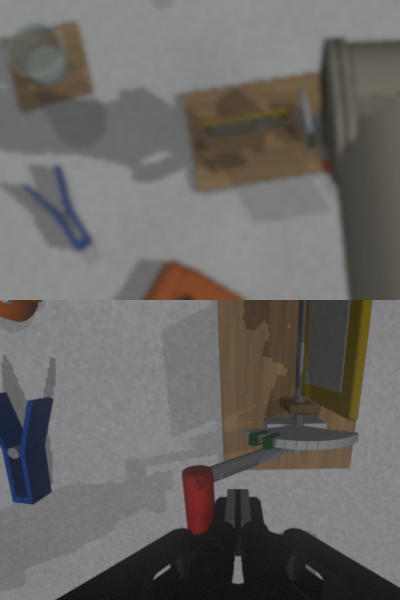

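The card corner (353,118 in the scaled view) gives flip ≈ 1.55 and there is no force on the tool, so the lever is in the notch. I'll back off, go up and head to the clip.

{"api": "send_rows", "payload": {
  "plan": [
    [[0, 0, 0, 0, 0.06, 0, 0], [0, 0, 0, 0, 0.06, 0, 0], [0, 0, 0, 0, 0, -0.18, 0], [0, 0, 0, 0, 0, -0.18, 0], [0, 0, 0, 0, 0, -0.18, 0], [0, 0, 0, 0, 0, -0.16, 0], [0, 0, 0, 0, 0, 0, 0], [0, 0, 0, 0, 0, 0, 0]]
  ]
}}

```text
clock: 6.02
position: [0.5984, -0.134, 0.2595]
ee_rot: [0.651, 0.759, 0.001, 0.002]
ft_force: [-0.4, 0.5, -0.7]
grip_width: -0.001
grasp_force: 0.0
```

```bash
python3 - <<'E'
from h import *
print(tool()[:3,3]);go([.529,.2257,.2],.553,12)
E
```

```text
[ 0.59841897 -0.13397557  0.25946091]
shift/row [ 0.1526 -0.006   0.0245] norm 0.155 | total turn [ 2.400e-03 -2.000e-04  7.797e-01] rows>= 10.0
```

{"api": "send_rows", "payload": {
  "plan": [
    [[0, 0, 0, 0.153, -0.006, 0, 0], [0, 0, 0, 0.153, -0.006, 0, 0], [0, 0, 0, 0.153, -0.006, 0, 0], [0, 0, 0, 0.153, -0.006, 0, 0], [0, 0, 0, 0.153, -0.006, 0, 0], [0, 0, 0, 0.153, -0.006, 0, 0], [0, 0, 0, 0.153, -0.006, 0, 0], [0, 0, 0, 0.153, -0.006, 0, 0], [0, 0, 0, 0.153, -0.006, 0, 0], [0, 0, 0, 0.153, -0.006, 0, 0], [0, 0, 0, 0.153, -0.006, 0, 1], [0, 0, 0, 0.153, -0.006, 0, 1]]
  ]
}}

```text
clock: 7.02
position: [0.5269, 0.2278, 0.2561]
ee_rot: [0.652, 0.759, -0.001, -0.0]
ft_force: [-0.3, -0.6, -0.0]
grip_width: 0.276
grasp_force: 0.0
```

{"api": "send_rows", "payload": {
  "plan": [
    [[0, 0, 0.078, 0, 0, 0.03, 1], [0, 0, 0.078, 0, 0, 0.03, 1], [0, 0, 0.078, 0, 0, 0.03, 1], [0, 0, 0.078, 0, 0, 0.03, 1], [0, 0, 0.078, 0, 0, 0.03, 1], [0, 0, 0.078, 0, 0, 0.03, 1], [0, 0, 0.078, 0, 0, 0.03, 1], [0, 0, 0.078, 0, 0, 0.03, 1], [0, 0, 0.078, 0, 0, 0.03, 1], [0, 0, 0.078, 0, 0, 0.03, 1], [0, 0, 0, 0, 0, 0, 1], [0, 0, 0, 0, 0, 0, 1], [0, 0, 0, 0, 0, 0, 1]]
  ]
}}

```text
clock: 8.1
position: [0.5277, 0.2268, 0.1972]
ee_rot: [0.962, 0.275, -0.0, 0.0]
ft_force: [-0.2, 0.2, 0.7]
grip_width: 1.002
grasp_force: 0.0
```

```bash
python3 - <<'E'
from h import *
o=get_obs(); print(o['position'],o['joint_pos'].round(2),o['grip_width'])
b,T=snap('wrist','w4.png'); np.save('T4.npy',T)
E
```

```text
[0.52765783 0.22677848 0.19719211] [ 0.06  0.33 -0.66  1.64  0.21  1.25 -1.65] 1.001816858903935
```

View pics/w4.png

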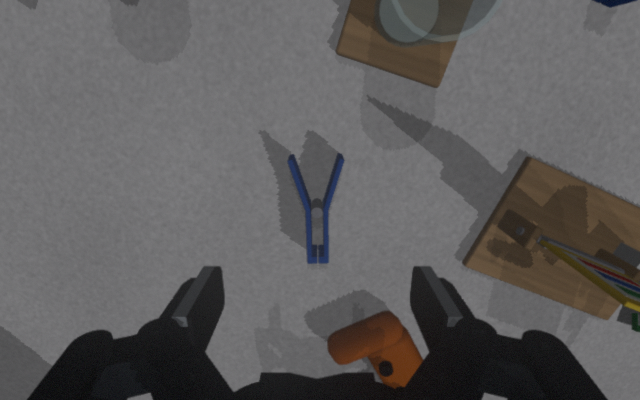

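The clip's tails are at (292,156) and (340,156), its pin at (317,208) and its jaw ends at (312,262) and (323,262). Nothing blocks the fingers.

```bash
python3 - <<'E'
from h import *
T=np.load('T4.npy')
w=pix2w('wrist',[(292,156),(340,156),(317,208),(312,262),(323,262)],.028,T); print(w.round(4))
t=(w[0]+w[1])/2; j=(w[3]+w[4])/2; d=j-t; L=np.hypot(*d[:2]); y=np.arctan2(d[1],d[0]); print(np.linalg.norm(w[0]-w[1]),L,y)
g=t+d*(14/107); print('pin',t+d*52/107,'grasp',g)
go([g[0],g[1],.021],y+np.pi,8)
E
```

```text
[[0.5384 0.2582 0.028 ]
 [0.5613 0.2214 0.028 ]
 [0.5079 0.2126 0.028 ]
 [0.456  0.1862 0.028 ]
 [0.4619 0.1768 0.028 ]]
0.04331612613666762 0.10799094631469142 -2.571243329561398
pin [0.50568523 0.21146057 0.028     ] grasp [0.53796652 0.23216778 0.028     ]
shift/row [0.0072 0.0005 0.1103] norm 0.111 | total turn [-0.      0.0002 -0.0096] rows>= 1.0
```

```bash
python3 - <<'E'
from h import *
T=np.load('T4.npy')
for P in [(.065,.07,.01),(-.065,.07,.01)]: print(w2pix('wrist',[*st(*P[:2]),P[2]],T))
print(w2pix('top',[[.5384,.2582,.028],[.5613,.2214,.028],[.5057,.2115,.028],[.459,.1815,.028]])*5-[1100,750])
a=cv2.imread('pics/top0.png')[190:255,220:265]
cv2.imwrite('pics/crop1.png',cv2.resize(a,None,fx=9,fy=9,interpolation=cv2.INTER_CUBIC))
E
```

```text
[[532.6966414  160.71029365]]
[[463.24433695 268.86422607]]
[[ 43.84380224 356.76122217]
 [102.93576389 321.32115854]
 [115.81984805 408.68007964]
 [161.27382963 483.13612511]]
```

View pics/crop1.png

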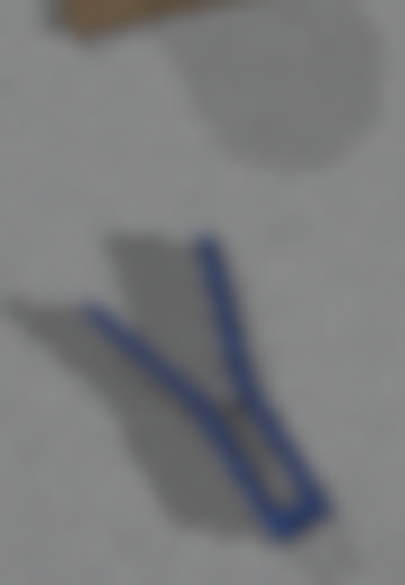

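The stand agrees in both cameras, but the clip differs by about 1 cm along its axis. I'll descend partway and measure again from closer.

```bash
python3 - <<'E'
from h import *
go([.5335,.229,.09],.566,4)
E
```

```text
shift/row [0.0075 0.0015 0.1343] norm 0.135 | total turn [-0.      0.0002 -0.0067] rows>= 1.0
```

{"api": "send_rows", "payload": {
  "plan": [
    [[0, 0, -0.009, 0.007, 0.001, 0.134, 1], [0, 0, 0, 0.007, 0.001, 0.134, 1], [0, 0, 0, 0.007, 0.001, 0.134, 1], [0, 0, 0, 0.007, 0.001, 0.134, 1], [0, 0, 0, 0, 0, 0, 1], [0, 0, 0, 0, 0, 0, 1]]
  ]
}}

```text
clock: 8.65
position: [0.5324, 0.2289, 0.0899]
ee_rot: [0.96, 0.28, -0.001, -0.0]
ft_force: [-0.2, -0.1, 1.0]
grip_width: 1.0
grasp_force: 0.0
```

```bash
python3 - <<'E'
from h import *
b,T=snap('wrist','w5.png'); np.save('T5.npy',T); print(T[:3,3])
E
```

```text
[0.53242993 0.22894306 0.08992387]
```

View pics/w5.png

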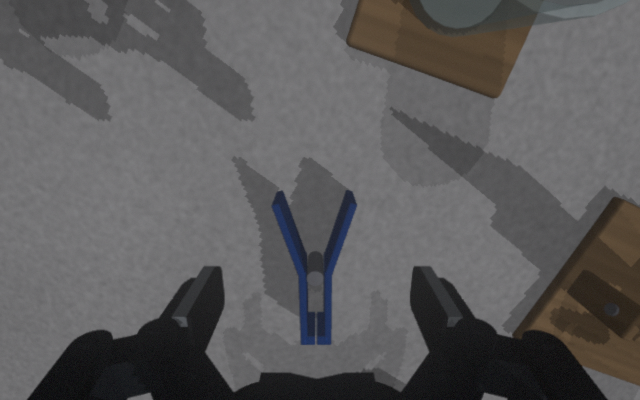

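The tails are now at (278,195) and (350,195), the pin at (315,279) and the jaw ends at (308,344) and (323,344).

```bash
python3 - <<'E'
from h import *
T=np.load('T5.npy')
for z in (.028,.02):
  w=pix2w('wrist',[(278,193),(352,193),(315,279),(308,344),(323,344)],z,T)
  t=(w[0]+w[1])/2; j=(w[3]+w[4])/2; d=j-t; y=np.arctan2(d[1],d[0]); print(z,np.linalg.norm(w[0]-w[1]),np.hypot(*d[:2]),y,t,j)
  p=t+d*52/107; g=t+d*14/107; print('pin',p,w[2],'grasp',g)
  L=lambda v: (T[:3,:3].T@(v-T[:3,3])).round(4)
  print(L(t),L(p),L(g))
print(w2pix('wrist',T[:3,3]+T[:3,2]*.0,T))
E
```

```text
0.028 0.04408889349776757 0.11257241667163707 -2.5721512337486434 [0.55323038 0.24181577 0.028     ] [0.45842163 0.18112104 0.028     ]
pin [0.5071551  0.21231927 0.028     ] [0.50338162 0.21012008 0.028     ] grasp [0.54082549 0.23387441 0.028     ]
[0.0246 0.0004 0.0619] [-0.0301  0.0005  0.062 ] [0.0099 0.0004 0.0619]
0.02 0.045969917881299505 0.11737524667877229 -2.572151233748643 [0.55106389 0.24049871 0.02      ] [0.45221019 0.17721447 0.02      ]
pin [0.50302284 0.20974375 0.02      ] [0.49908836 0.20745074 0.02      ] grasp [0.53812976 0.23221853 0.02      ]
[0.0221 0.0003 0.0699] [-0.035   0.0004  0.07  ] [0.0067 0.0004 0.0699]
[[313.43877452 287.8097392 ]]
```

{"api": "send_rows", "payload": {
  "plan": [
    [[0, 0, 0, 0.01, 0.001, 0.086, 1], [0, 0, 0, 0.01, 0.001, 0.086, 1], [0, 0, 0, 0.01, 0, 0.086, 1], [0, 0, 0, 0.008, 0, 0.086, 1], [0, 0, 0, 0, 0, 0, 1], [0, 0, 0, 0, 0, 0, 1]]
  ],
  "squeeze": 35
}}

```text
clock: 9.2
position: [0.5402, 0.2332, 0.023]
ee_rot: [0.96, 0.279, 0.001, -0.0]
ft_force: [-0.4, -0.5, 0.3]
grip_width: 0.999
grasp_force: 0.0
```

{"api": "send_rows", "payload": {
  "plan": [
    [[0, 0, 0, 0, 0, 0, 0], [0, 0, 0, 0, 0, 0, 0], [0, 0, 0, 0, 0, 0, 0], [0, 0, 0, 0, 0, 0, 0], [0, 0, 0, 0, 0, 0, 0], [0, 0, 0, 0, 0, 0, 0], [0, 0, 0, 0, 0, 0, 0], [0, 0, 0, 0, 0, 0, 0], [0, 0, 0, 0, 0, 0, 0], [0, 0, 0, 0, 0, 0, 0], [0, 0, 0, 0, 0, 0, 0], [0, 0, 0, 0, 0, 0, 0]]
  ]
}}

```text
clock: 10.2
position: [0.5409, 0.2339, 0.0236]
ee_rot: [0.96, 0.279, 0.002, -0.0]
ft_force: [-0.6, 1.3, 11.3]
grip_width: 0.216
grasp_force: 34.3
```

```bash
python3 - <<'E'
from h import *
b,T=snap('wrist','w6.png'); np.save('T6.npy',T); print(T[:3,3])
E
```

```text
[0.5409464  0.23387144 0.02358465]
```

View pics/w6.png

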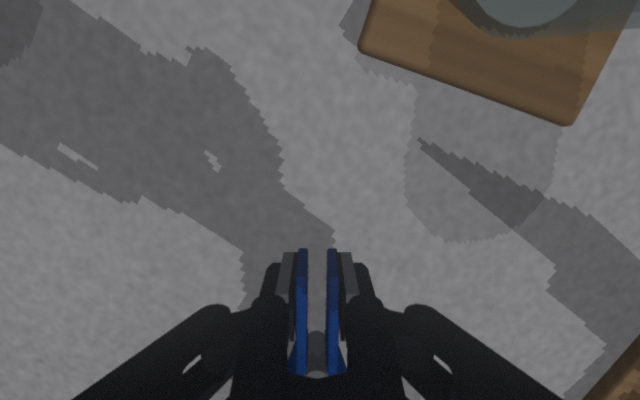

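The handles are squeezed parallel (18 mm), with the pin seen at about (317,338). Lifting, then working out the target.

{"api": "send_rows", "payload": {
  "plan": [
    [[0, 0, 0, 0, 0, -0.05, 0], [0, 0, 0, 0, 0, -0.1, 0], [0, 0, 0, 0, 0, -0.15, 0], [0, 0, 0, 0, 0, -0.18, 0], [0, 0, 0, 0, 0, -0.18, 0], [0, 0, 0, 0, 0, -0.18, 0], [0, 0, 0, 0, 0, -0.15, 0], [0, 0, 0, 0, 0, -0.1, 0], [0, 0, 0, 0, 0, 0, 0], [0, 0, 0, 0, 0, 0, 0], [0, 0, 0, 0, 0, 0, 0]]
  ]
}}

```text
clock: 11.17
position: [0.5391, 0.2326, 0.2388]
ee_rot: [0.96, 0.279, -0.001, 0.0]
ft_force: [0.5, -0.4, -2.0]
grip_width: 0.217
grasp_force: 34.4
```

```bash
python3 - <<'E'
from h import *
T=np.load('T6.npy')
w=pix2w('wrist',[(317,338)],.028,T)[0]; print('pin in tool',T[:3,:3].T@(w-T[:3,3]))
print(tool()[:3,3],get_obs()['grip_width'],get_obs()['grasp_force'])
for off in (.038,):
  p=st(0,.074+.07+off); print(p); go([*p,.24],.1514+np.pi/2,6)
E
```

```text
pin in tool [-0.02370797  0.00159413 -0.00449999]
[0.53912562 0.23256633 0.23884303] 0.2165050124774912 34.35881853103638
[0.57395035 0.15751808]
shift/row [-0.0091  0.0683 -0.0009] norm 0.069 | total turn [-4.000e-04  7.000e-04 -7.707e-01] rows>= 10.0
```

{"api": "send_rows", "payload": {
  "plan": [
    [[0, 0, -0.077, 0, 0, 0, 0], [0, 0, -0.077, 0, 0, 0, 0], [0, 0, -0.077, 0, 0, 0, 0], [0, 0, -0.077, 0, 0, 0, 0], [0, 0, -0.077, 0, 0, 0, 0], [0, 0, -0.077, 0, 0, 0, 0], [0, 0, -0.077, 0, 0, 0, 0], [0, 0, -0.077, 0, 0, 0, 0], [0, 0, -0.077, 0, 0, 0, 0], [0, 0, -0.077, 0, 0, 0, 0], [0, 0, 0, 0, 0, 0, 0], [0, 0, 0, 0, 0, 0, 0]]
  ]
}}

```text
clock: 12.17
position: [0.5391, 0.2326, 0.2383]
ee_rot: [0.653, 0.757, -0.001, -0.001]
ft_force: [0.6, 0.0, -0.7]
grip_width: 0.216
grasp_force: 34.4
```

```bash
python3 - <<'E'
from h import *
T=np.load('T6.npy')
w=pix2w('wrist',[(303,249),(332,249)],.028,T); print('tails in tool',[(T[:3,:3].T@(v-T[:3,3])).round(4) for v in w])
go([*st(0,.105+.06),.24],.1514+np.pi/2,6)
E
```

```text
tails in tool [array([ 0.0201, -0.005 , -0.0043]), array([ 0.0201,  0.0069, -0.0043])]
shift/row [-0.0803  0.0196 -0.0014] norm 0.083 | total turn [-0.0014  0.0001 -0.0031] rows>= 1.0
```

{"api": "send_rows", "payload": {
  "plan": [
    [[0, 0, 0, -0.08, 0.02, 0, 0], [0, 0, 0, -0.08, 0.02, 0, 0], [0, 0, 0, -0.08, 0.02, 0, 0], [0, 0, 0, -0.08, 0.02, 0, 0], [0, 0, 0, -0.08, 0.02, 0, 0], [0, 0, 0, -0.08, 0.02, 0, 0], [0, 0, 0, 0, 0, 0, 0], [0, 0, 0, 0, 0, 0.13, 0], [0, 0, 0, 0, 0, 0.13, 0], [0, 0, 0, 0, 0, 0.13, 0], [0, 0, 0, 0, 0, 0.13, 0], [0, 0, 0, 0, 0, 0.13, 0], [0, 0, 0, 0, 0, 0, 0], [0, 0, 0, 0, 0, 0, 0]]
  ]
}}

```text
clock: 13.33
position: [0.5767, 0.1419, 0.1087]
ee_rot: [0.653, 0.758, -0.001, -0.001]
ft_force: [-0.2, -0.0, 0.5]
grip_width: 0.218
grasp_force: 34.4
```

```bash
python3 - <<'E'
from h import *
o=get_obs(); print(o['position'],o['grip_width'])
go([*st(0,.105),.1105],.1514+np.pi/2,6)
def mask(im,lo,hi): return cv2.inRange(cv2.cvtColor(im,cv2.COLOR_BGR2HSV),lo,hi)
for n in('top','scene'):
  im,T=snap(n,n+'7.png'); 
  # expected clip jaw-end (closed middle) and yellow card top points
  c,s=np.cos(S[2]),np.sin(S[2]); d=T[:2,3]-S[:2]; x=c*d[0]+s*d[1]; y=-s*d[0]+c*d[1]
  e=[w2pix(n,[*st(x+dx,y-.031-.053),T[2,3]-.0236+.028])[0] for dx in(-.018,.018)]; print(n,'jaw tips expected',np.round(e,1).tolist())
  u=np.mean(e,0).astype(int); b=mask(im,(105,110,20),(130,255,255)); b0=b[u[1]-25:u[1]+25,u[0]-25:u[0]+25]
  ys,xs=np.nonzero(b0); print('blue',len(xs)); 
  if len(xs): 
    P=np.c_[xs,ys]+u-25
    for i in (P[:,0].argmin(),P[:,0].argmax(),P[:,1].argmin(),P[:,1].argmax()): print(P[i])
  ye=mask(im,(20,120,40),(34,255,255)); q=w2pix(n,[[*st(0,.05),.147],[*st(0,-.05),.147]]); print('card top exp',q.round(1).tolist())
  y0,y1=int(q[:,1].min())-25,int(q[:,1].max())+25; x0,x1=int(q[:,0].min())-25,int(q[:,0].max())+25
  ys,xs=np.nonzero(ye[y0:y1,x0:x1]); print('yellow x',xs.min()+x0,xs.max()+x0,'y',ys.min()+y0,ys.max()+y0)
  for col in range(xs.min(),xs.max()+1,6): k=ys[xs==col]; print(col+x0,(k.min()+y0,k.max()+y0) if len(k) else None,end=' ')
  print()
E
```

```text
[0.57665352 0.14189289 0.10870814] 0.21846016159166898
shift/row [-0.051  -0.0001 -0.0015] norm 0.051 | total turn [-0.0019 -0.0002 -0.0017] rows>= 1.0
top jaw tips expected [[291.5, 207.4], [289.8, 195.7]]
blue 20
[285 199]
[297 209]
[293 195]
[294 210]
card top exp [[301.0, 198.2], [334.7, 193.3]]
yellow x 301 334 y 193 202
301 (np.int64(198), np.int64(200)) 307 (np.int64(197), np.int64(198)) 313 (np.int64(196), np.int64(197)) 319 (np.int64(195), np.int64(196)) 325 (np.int64(194), np.int64(195)) 331 (np.int64(193), np.int64(195)) 
scene jaw tips expected [[347.5, 196.9], [347.3, 206.0]]
blue 327
[322 203]
[371 202]
[344 196]
[343 212]
card top exp [[336.4, 192.1], [300.2, 190.0]]
yellow x 302 336 y 191 215
302 (np.int64(208), np.int64(213)) 308 (np.int64(191), np.int64(213)) 314 (np.int64(191), np.int64(213)) 320 (np.int64(192), np.int64(214)) 326 (np.int64(192), np.int64(214)) 332 (np.int64(193), np.int64(214))
```

{"api": "send_rows", "payload": {
  "plan": [
    [[0, 0, 0, -0.03, 0.007, -0.007, 0], [0, 0, 0, -0.03, 0, 0, 0], [0, 0, 0, -0.03, 0, 0, 0], [0, 0, 0, -0.03, 0, 0, 0], [0, 0, 0, -0.03, 0, 0, 0], [0, 0, 0, -0.03, 0, 0, 0], [0, 0, 0, -0.03, 0, 0, 0], [0, 0, 0, -0.03, 0, 0, 0], [0, 0, 0, -0.03, 0, 0, 0], [0, 0, 0, -0.015, 0, 0, 0], [0, 0, 0, 0, 0, 0, 0], [0, 0, 0, 0, 0, 0, 0], [0, 0, 0, 0, 0, 0, 0]]
  ]
}}

```text
clock: 14.52
position: [0.5876, 0.0858, 0.1109]
ee_rot: [0.652, 0.758, 0.0, -0.0]
ft_force: [-0.6, 0.5, -0.9]
grip_width: 0.219
grasp_force: 34.4
```

```bash
python3 - <<'E'
from h import *
o=get_obs(); print(o['position'],o['grip_width'],o['ft_force'],o['joint_velocities'].round(3))
c,s=np.cos(S[2]),np.sin(S[2]); d=o['position'][:2]-S[:2]; print('stand xy',c*d[0]+s*d[1],-s*d[0]+c*d[1])
im,T=snap('top','top8.png'); H=cv2.cvtColor(im,cv2.COLOR_BGR2HSV)
b=cv2.inRange(H,(105,80,15),(130,255,255)); y=cv2.inRange(H,(20,120,40),(34,255,255))
for r in range(186,216): print(r,''.join('B' if b[r,k] else 'Y' if y[r,k] else '.' for k in range(275,345)))
for X in(-.015,.015): print(w2pix('top',[*st(X,.025),.113]),w2pix('top',[*st(X,.044),.113]),w2pix('top',[*st(X,.005),.113]))
E
```

```text
[0.58757466 0.08584648 0.11093752] 0.218725178646623 [-0.60295246  0.4806741  -0.94356829] [-0.005  0.001 -0.001 -0.     0.001 -0.001 -0.002]
stand xy 0.0026587925721180076 0.10909340276015767
186 ......................................................................
187 ......................................................................
188 ......................................................................
189 ......................................................................
190 ......................................................................
191 ....................................BBB...............................
192 ..................................BBBBBB..............................
193 ................................BBBBBBBB.............YYYYYYY..........
194 ................................BBB............YYYYYYYYYYYYY..........
195 .........................................YYYYYYYYYYYYY.YYYYY..........
196 ...................................YYYYYYYYYYYYY.........YY...........
197 .................................YYYYYYYY.............................
198 ...
[... 820 characters left out ...]
9 ......................................................................
210 ......................................................................
211 ......................................................................
212 ......................................................................
213 ......................................................................
214 ......................................................................
215 ......................................................................
[[310.19794844 203.77198165]] [[303.93028726 204.67849981]] [[316.79084188 202.81837779]]
[[308.75929922 194.03863302]] [[302.51373946 194.93859357]] [[315.3289776 193.0920318]]
```

The jaws straddle the card, about 35 mm in. I'll back off 8 mm to sit mid-window.

{"api": "send_rows", "payload": {
  "plan": [
    [[0, 0, 0, 0.02, 0, 0, 0], [0, 0, 0, 0.02, 0, 0, 0], [0, 0, 0, 0, 0, 0, 0], [0, 0, 0, 0, 0, 0, 0], [0, 0, 0, 0, 0, 0, 0], [0, 0, 0, 0, 0, 0, 0], [0, 0, 0, 0, 0, 0, 0], [0, 0, 0, 0, 0, 0, 0]]
  ]
}}

```text
clock: 15.23
position: [0.5865, 0.0932, 0.1109]
ee_rot: [0.652, 0.758, -0.0, 0.0]
ft_force: [-0.4, -0.0, -0.5]
grip_width: 0.214
grasp_force: 34.4
```

```bash
python3 - <<'E'
from h import *
o=get_obs(); print(o['position'],o['grasp_force'],o['ft_force'],o['clock'])
print(job.hand_in())
E
```

```text
[0.58648556 0.09316216 0.11089864] 34.36580300331116 [-0.44833327 -0.02641817 -0.50691302] 15.2333
the job is handed in; nothing more can be done
None
```

I handed the job in at 15.2 s with the lever in the green notch, the card upright, and the blue clip held open and level with its jaws about 28 mm over the card's free edge by the top camera; the hand-in returned no verdict.

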